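# Load the offcuts into the tipping pan, unlock it and tip them into the waste crate

### The arm

A 6-joint arm with a two-finger parallel gripper is mounted at the origin on the work surface. World frame = base frame: x ahead of the robot, y to its left, z up, the work surface at z = 0. Lengths are in m, angles in degrees, forces in N, time in s.
With the tool pointing down it reaches from about 0.25 to 0.725 m from the base axis. Payload 9.7 kg.
Tool frame: the origin (TCP) lies on the centre line of the jaws, within the pads' length; the fingertips stand bot.nose_length ahead of it and the grasp point (between the pads) lies 11 mm behind it (bot.nose_length is the distance from the TCP to the fingertips, in m); z points along the fingers, y is the line along which they close (so a half turn about z gives the same grasp; the last joint's range is limited). The gripper opens to 85 mm and grips with 20 to 120 N. Pads are 22 mm wide; open, the fingers measure 114 mm over their backs; the gripper's body (76 mm by 85 mm) begins 54 mm behind the grasp point. The pads swing forward as they close: fully open they stand 13 mm farther back than shut.
Start: joints at [68.64, 4.979, 10.078, 95.1, 0, 90], TCP at [0.2, 0.512, 0.218] pointing down, gripper open.
Joint ranges: [-179.16, 179.16], [-48.56, 103.87], [-65.8, 70.77], [-126.05, 130.52], [-82.76, 87.17], [-180, 180]. Speed limits (degrees/s): [127.2, 127.2, 147.25, 180, 180, 180].

### API

Orientations are given as [roll, pitch, yaw] about the fixed x, y, z axes, in that order (R = Rz(yaw) Ry(pitch) Rx(roll)).
In Python, from workcell import bot gives the robot as it stands. The module is installed in compiled form; this text tells all that it offers.
- The arm moves only by the shell command python3 -m inch 'ROWS' [OPENING] [FORCE]. ROWS is JSON, a list of rows, each a list of 4 numbers: the shift along the world's x, y, z in cm, then the turn about the world's z in degrees. A call has exactly 8 rows; each row is the pose to reach, as a shift and turn from the pose commanded when the call began; what a row does not reach only later rows make up. A row lasts 1/8 s, in which the tool goes at most 62.5 mm and 10.7 degrees, less where a joint would pass 70% of its speed; a pose out of reach is approached as far as the arm can. A call with a gripper value outside its range is refused whole. OPENING is the finger opening in cm, from 0 to 8.54, set as the call begins (- or left out, the last holds). The fingers move at their own pace and stop on an object; FORCE is the grip in N (left out, the last holds). Time passes only in rows, so rows that repeat a pose let the fingers close, or fill a call up. It gives the time, the measured TCP pose, the force, the opening and the grip force at its end, in the units of the state.
- bot.get_obs(): the state, without advancing time (a new reading comes with each control period).
- bot.camera(name): name is "side" or "top"; returns a dict with "img" (384x512x3 uint8, red, green, blue), "fovy" (degrees; the focal length in pixels is half the picture's height over the tangent of half this angle, whatever the lens; pixels are square), "cx", "cy" (the principal point, pixels), "dist" ([k1, k2, p1, p2, k3] as OpenCV has them; the pictures are not rectified), "R" (3x3) and "t" (3): a world point X has camera coordinates R X + t. Camera axes: x right, y down, z forward; pixel columns grow to the right and rows downward; lengths in m; the calibration is good to about 2 mm. A picture is of the moment at which its call begins. There is no depth.
- bot.job_done(): hands the job in; it is judged then, once.
Trained networks look in a picture, given as the dict that the camera call returned (one of the last four; its "shot" number tells which), for a name from the list of things; names that differ only in an ending like _2 or _b are one class to them, and where a whole thing is asked for, a point or a joint stands for the part that bears it (a point fixed in the world has none). Each returns a list of dicts, best first, with "score" (0 to 1); they miss things now and then, are a little off and sometimes report something else, mostly with a low value. They report only what shows in the picture. A call takes as long as a camera call. They do not tell look-alikes from the thing itself.
- bot.find_in(thing, picture): "point" ([column, row] in pixels, amid what is visible of it).
- bot.landmark_of(thing, picture): "point" ([column, row] in pixels: a listed point, or the origin of a listed thing).
The state is a dict: "time": time; "q": joint angles; "qd": joint speeds; "joint_efforts": joint torques, N m; "ee_pos": TCP position; "tcp_rot": TCP orientation; "wrist_force": force on the tool from outside, world axes, zero at the start; "torque": the same for the moment, N m; "opening": finger opening in m; "grasp_force": force on a finger pad.
Only numpy, scipy, OpenCV 4.12 (cv2) and the standard library are available. Lean on these libraries where they do the work, as an engineer would, in place of code of your own. Each camera call takes 0.05 s, during which the arm holds its last target. There are 200 camera calls.

### The job

Put every offcut lying on the bench into the steel pan of the tipping unit while the pan is still locked. Then pull up the red index plunger, twist it counter-clockwise into its rest notch and let go so that it stays retracted, and press the yellow pedal all the way down until the pan has tipped everything down into the blue crate with nothing left on its lip (tip again if need be). Finally let the pan come back level and twist the plunger back so that it drops fully home and locks the pan again, with all offcuts in the crate and the other things on the bench left alone.

Things in the scene. Friction and masses are not known exactly. Their poses are not given: they have to be found in the camera images.
- tipper: fixed grey bench tipping unit: base plate 352 x 220 x 8 mm, carrying the pan, the pedal and the plunger. Origin on the table under it; its +x points away from the robot, its +y to the crate, z up. In its frame (mm): pan floor centre (80, 8, 80), pedal pad top (-95, 0, 75), plunger handle (20, -115, 160).
- pan (a point): centre of the floor of the steel tipping pan, on the floor's upper face, 80 mm above the table when level. Inside it is 190 mm along x and 167 mm along y, with walls 33 mm high on three sides; the side at +y, towards the crate, is open and ends in a lip 92 mm from this point. The pan is hinged near the lip (70 mm from this point towards +y); when it tips, the back (-y) edge rises. The axes are those of the unit while the pan is level.
- tray (a joint): tilt of the pan, rad: 0 level, about 1.04 (60 degrees) fully tipped. It is linked to the pedal (2.9 times the pedal's angle) and falls back level with it.
- pedal_pad (a point): centre of the upper face of the yellow pedal pad, ribbed with black rubber, 70 mm along x by 80 mm along y, at the robot's side of the unit; 75 mm above the table when up, about 29 mm when fully down. It is clear of the pan by 77 mm. The pedal swings on a shaft 125 mm farther along +x and 35 mm below this point, so in going down the point moves 46 mm down and about 4 mm towards the robot.
- pedal (a joint): angle of the pedal, rad: 0 up (sprung), 0.36 down on its stop. About 5 to 17 N on the pad press it fully down; let go, it springs up and the pan comes level. While the plunger is home its nose stands in front of the pedal's yellow upright lug, and the pedal is blocked: it only gives a little (about 0.05 at 12 N) and must not be forced.
- plunger_grip (a point): centre of the red bar handle on top of the sprung index plunger (upright axis), 160 mm above the table when home. The bar is 56 mm long (this point's x axis), 11 mm wide (y) and 18 mm high, with nothing beside it; the steel collar with the cam (radius 30 mm) has its top 33 mm below this point. The bar's x axis turns with the twist and lies along the unit's x when home.
- plunger (a joint): lift of the index plunger, m: 0 home (nose down, pan locked), up to 0.019 pulled fully up. The spring pulls it down with 5 N at home and about 10 N when pulled up. It can be twisted only when lifted more than 0.013 (its cross pin then clears the high ledge of the collar); in the rest notch, where it stays by itself, it reads about 0.009.
- twist (a joint): turn of the plunger's handle, rad, growing counter-clockwise seen from above: 0 home (play -0.12 to 0.2), high ledge from about 0.2 to 1.2, rest notch (4 mm lower than the ledge) from there to the stop at 1.45. Turned back to 0, it snaps home by its spring.
- crate_in (a point): centre of the inner floor of the open blue waste crate, fixed beside the unit, its near edge some 30 mm under the pan's lip: 196 mm along x, 220 mm along y, 50 mm high, walls 4 mm, with a steep chute board inside the near wall that covers the first 45 mm of the floor; this point is 4 mm above the table.
- timber_mid (a point): loose brown timber offcut with a rebate, 64 x 28 x 26 mm (its upper 10 mm is only 36 mm long, from x = -32 to +4 mm). The point is its centre, half-way up; its x runs along its length, y across, z up as it lies at the start. May be absent.
- tube_mid (a point): loose aluminium square tube offcut, 60 x 30 x 30 mm. The point is its centre, half-way up; its x runs along its length, y across, z up as it lies at the start. May be absent.
- trunk_mid (a point): loose white plastic cable trunking offcut, a U channel open at the top, 64 x 32 x 26 mm. The point is its centre, half-way up; its x runs along its length, y across, z up as it lies at the start. May be absent.
- brickbit_mid (a point): loose terracotta hollow brick piece with two upright holes, 56 x 32 x 28 mm. The point is its centre, half-way up; its x runs along its length, y across, z up as it lies at the start. May be absent.
- skirting_mid (a point): loose green painted skirting offcut, 60 x 24 x 28 mm (the upper 8 mm is only 14 mm wide, from y = -2 to 12 mm). The point is its centre, half-way up; its x runs along its length, y across, z up as it lies at the start. May be absent.
- sill_mid (a point): loose grey marble sill offcut, 62 x 26 x 24 mm. The point is its centre, half-way up; its x runs along its length, y across, z up as it lies at the start. May be absent.
- tape: roll of yellow tape, 96 mm across, 25 mm high, a bystander: leave it alone. Origin at its underside.
- driver: screwdriver with a red handle 26 mm thick, 200 mm long, a bystander: leave it alone. Origin at its underside.
- marker: green marker pen, 115 x 16 x 16 mm, a bystander: leave it alone. Origin at its underside.
- dust_brush: dust brush with a wooden handle, 208 x 50 x 35 mm, a bystander: leave it alone. Origin at its underside.
Mind the look-alikes: they are no part of the job. Leave any pink look-alike of the part that bears sill_mid alone.

How it is judged (in metres and radians):
On the way, in this order (a step that is already met when the one before it is completed fails the run):
1. every offcut lies in the level pan, let go, with the plunger home (x of timber_mid in the frame of pan between -0.092 and 0.092 m and y of timber_mid in the frame of pan between -0.083 and 0.085 m and z of timber_mid in the frame of pan between 0 and 0.09 m and x of tube_mid in the frame of pan between -0.092 and 0.092 m and y of tube_mid in the frame of pan between -0.083 and 0.085 m and z of tube_mid in the frame of pan between 0 and 0.09 m and x of trunk_mid in the frame of pan between -0.092 and 0.092 m and y of trunk_mid in the frame of pan between -0.083 and 0.085 m and z of trunk_mid in the frame of pan between 0 and 0.09 m and x of brickbit_mid in the frame of pan between -0.092 and 0.092 m and y of brickbit_mid in the frame of pan between -0.083 and 0.085 m and z of brickbit_mid in the frame of pan between 0 and 0.09 m and x of sill_mid in the frame of pan between -0.092 and 0.092 m and y of sill_mid in the frame of pan between -0.083 and 0.085 m and z of sill_mid in the frame of pan between 0 and 0.09 m and x of skirting_mid in the frame of pan between -0.092 and 0.092 m and y of skirting_mid in the frame of pan between -0.083 and 0.085 m and z of skirting_mid in the frame of pan between 0 and 0.09 m and value of joint plunger below 0.003 m and value of joint twist below 0.3 rad and value of joint tray below 0.1 rad and contact force between the fingers and anything else below 0.3 N), for 0.2 s.
2. the plunger rests retracted in its notch, let go, with the pedal still up (value of joint plunger between 0.0065 and 0.0115 m and value of joint twist above 1.05 rad and value of joint pedal below 0.08 rad and contact force between the fingers and anything else below 0.3 N), for 0.2 s.
3. the pedal is pressed to its stop with the plunger still in its notch (value of joint plunger between 0.0065 and 0.0115 m and value of joint twist above 1.05 rad and value of joint pedal above 0.33 rad), for 0.2 s.
At the end, for the whole second after the job is handed in: every offcut lies inside the blue crate (centre within its walls, less than 70 mm above its floor), the pedal is up (below 0.05 rad), the pan level (below 0.12 rad) and the plunger home (lift below 3 mm, twist below 0.3 rad) (x of timber_mid in the frame of crate_in between -0.096 and 0.096 m and y of timber_mid in the frame of crate_in between -0.108 and 0.108 m and z of timber_mid in the frame of crate_in between 0 and 0.07 m and x of tube_mid in the frame of crate_in between -0.096 and 0.096 m and y of tube_mid in the frame of crate_in between -0.108 and 0.108 m and z of tube_mid in the frame of crate_in between 0 and 0.07 m and x of trunk_mid in the frame of crate_in between -0.096 and 0.096 m and y of trunk_mid in the frame of crate_in between -0.108 and 0.108 m and z of trunk_mid in the frame of crate_in between 0 and 0.07 m and x of brickbit_mid in the frame of crate_in between -0.096 and 0.096 m and y of brickbit_mid in the frame of crate_in between -0.108 and 0.108 m and z of brickbit_mid in the frame of crate_in between 0 and 0.07 m and x of sill_mid in the frame of crate_in between -0.096 and 0.096 m and y of sill_mid in the frame of crate_in between -0.108 and 0.108 m and z of sill_mid in the frame of crate_in between 0 and 0.07 m and x of skirting_mid in the frame of crate_in between -0.096 and 0.096 m and y of skirting_mid in the frame of crate_in between -0.108 and 0.108 m and z of skirting_mid in the frame of crate_in between 0 and 0.07 m and value of joint plunger below 0.003 m and value of joint twist below 0.3 rad and value of joint pedal below 0.05 rad and value of joint tray below 0.12 rad); the robot touches nothing.
It fails at once if the pan is forced up by the pedal (tilt over 0.35 rad) while the plunger is home (value of joint tray above 0.35 rad and value of joint plunger below 0.004 m).
It fails at once if one of the bystanders (tape, screwdriver, marker, brush) is moved more than 40 mm (distance of any of tape, driver, marker, dust_brush from where it was at the start of the episode above 0.04 m).
Of timber, tube, trunk, brickbit, sill, skirting only 4 to 6 are there at a start; the rules pass over those that are not, and their reading is None.
At some moment in a run one of timber, tube, trunk, brickbit, sill, skirting may be knocked a few centimetres aside while the robot is not near it.
Once in a run the grip may slacken for a moment while it holds something.
It also fails if it takes over 210 s, if anything falls off the work surface, if the arm or the gripper's body presses on something with over 40 N, if the wrist force passes 120 N, or if a joint passes its speed limit or range.

## Working session

There is one attempt and no reset: what is moved stays moved. The work goes in short steps, Python scripts to look and compute and a shell command to move; the robot and the scene stay as the last step left them, time stands still between calls to the robot, and variables do not carry over. Pictures are saved under pics/ and viewed, at most 14 in all, crops included, and the job is handed in when it is done.

```bash
mkdir -p pics; cat > h.py <<'E'
import numpy as np, cv2
from workcell import bot
def K(p):
    f=p["img"].shape[0]/2/np.tan(np.radians(p["fovy"])/2)
    return np.array([[f,0,p["cx"]],[0,f,p["cy"]],[0,0,1.]])
def ray(p,uv):
    n=cv2.undistortPoints(np.array([[uv]],float),K(p),np.array(p["dist"],float))[0,0]
    R=np.array(p["R"]);t=np.array(p["t"])
    return -R.T@t, R.T@np.array([n[0],n[1],1])
def onz(p,uv,z):
    o,d=ray(p,uv); return o+d*(z-o[2])/d[2]
def tri(ps,uvs):
    A=np.zeros((3,3));b=np.zeros(3)
    for p,u in zip(ps,uvs):
        o,d=ray(p,u);d=d/np.linalg.norm(d);M=np.eye(3)-np.outer(d,d);A+=M;b+=M@o
    return np.linalg.solve(A,b)
def proj(p,X):
    R=np.array(p["R"]);return cv2.projectPoints(np.array([X],float),cv2.Rodrigues(R)[0],np.array(p["t"],float),K(p),np.array(p["dist"],float))[0][0,0]
def save(p,n,crop=None,s=1):
    im=p["img"]
    if crop: im=im[crop[1]:crop[3],crop[0]:crop[2]]
    im=cv2.resize(im,None,fx=s,fy=s,interpolation=cv2.INTER_CUBIC)
    cv2.imwrite("pics/"+n,im[:,:,::-1])
H=dict(timber_mid=.013,tube_mid=.015,trunk_mid=.013,brickbit_mid=.014,skirting_mid=.014,sill_mid=.012)
E
python3 - <<'E'
from h import *
print(bot.nose_length)
o=bot.get_obs();print({k:np.round(v,3) for k,v in o.items()})
t=bot.camera("top");s=bot.camera("side");save(t,"t0.png",s=1.5);save(s,"s0.png",s=1.5)
for n in list(H)+["pan","pedal_pad","plunger_grip","crate_in","tipper","tape","driver","marker","dust_brush"]:
    for nm,p in(("top",t),("side",s)):
        for r in bot.landmark_of(n,p)[:3]:
            print(n,nm,np.round(r["point"],1),round(r["score"],2),np.round(onz(p,r["point"],H.get(n,{"pan":.08,"pedal_pad":.075,"plunger_grip":.16,"crate_in":.004}.get(n,0))),3))
E
```

```text
0.008
{'time': np.float64(0.0), 'q': array([6.8641e+01, 5.0120e+00, 1.0035e+01, 9.5102e+01, 1.0000e-03,
       9.0001e+01]), 'qd': array([-0.017, -0.025, -0.05 , -0.042,  0.08 ,  0.057]), 'joint_efforts': array([ 1.0000e-03, -5.2039e+01,  4.6481e+01,  1.6000e-02,  0.0000e+00,
       -0.0000e+00]), 'ee_pos': array([0.2  , 0.512, 0.218]), 'tcp_rot': array([-1.79922e+02, -1.00000e-03,  1.58640e+02]), 'wrist_force': array([ 0.672,  0.046, -0.754]), 'torque': array([ 0.007, -0.005, -0.044]), 'grasp_force': np.float64(0.0), 'opening': np.float64(0.086)}
timber_mid side [239.4 289.2] 0.8 [ 0.377 -0.268  0.013]
tube_mid top [359.1 223.3] 0.55 [ 0.418 -0.326  0.015]
tube_mid side [261.8 302. ] 0.59 [ 0.421 -0.32   0.015]
trunk_mid top [319.  217.3] 0.21 [ 0.432 -0.207  0.013]
brickbit_mid top [330.1 146.9] 0.51 [ 0.649 -0.239  0.014]
brickbit_mid side [333.9 261.5] 0.81 [ 0.643 -0.241  0.014]
skirting_mid top [327.7 184.9] 0.62 [ 0.531 -0.232  0.014]
skirting_mid side [294.5 271.3] 0.81 [ 0.53  -0.247  0.014]
sill_mid top [318.9 217.2] 0.65 [ 0.433 -0.207  0.012]
sill_mid top [368.9 184.5] 0.
[... 705 characters left out ...]
26 0.054 0.   ]
tipper top [239.5 186.3] 0.59 [0.52  0.034 0.   ]
tipper side [264.8 205.5] 0.96 [0.527 0.032 0.   ]
tape top [151.2 248. ] 0.63 [0.327 0.289 0.   ]
tape top [406.6 236.8] 0.36 [ 0.383 -0.472  0.   ]
tape side [191.5 164.8] 0.55 [ 0.335  0.294 -0.   ]
driver top [109.9 245.5] 0.91 [0.331 0.411 0.   ]
driver side [183.8 145.7] 0.57 [ 0.324  0.417 -0.   ]
marker top [395.1 170.1] 0.78 [ 0.586 -0.442  0.   ]
marker top [234.6 152.7] 0.2 [0.624 0.053 0.   ]
marker side [338.6 332.4] 0.74 [ 0.578 -0.437  0.   ]
dust_brush top [406.5 239.6] 0.74 [ 0.375 -0.472  0.   ]
dust_brush side [265.1 367.8] 0.69 [ 0.386 -0.479  0.   ]
dust_brush side [239.1 288.4] 0.33 [ 0.379 -0.256  0.   ]
```

View pics/t0.png

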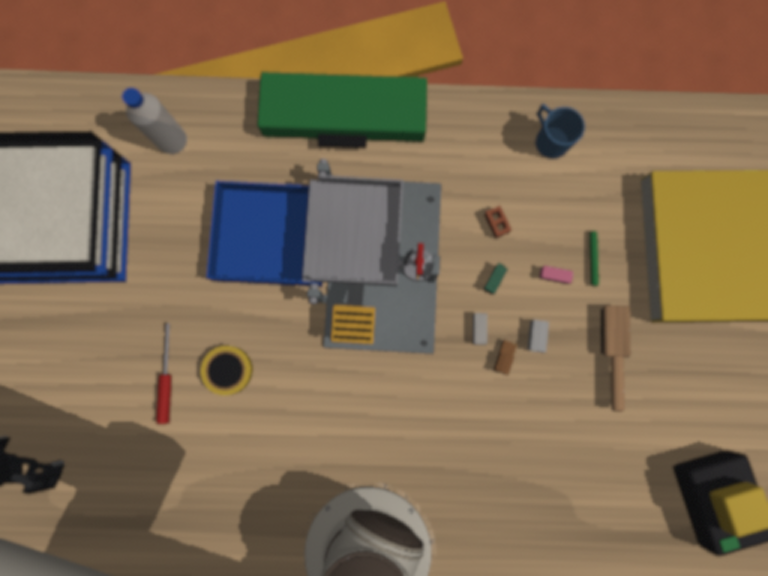

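View pics/s0.png

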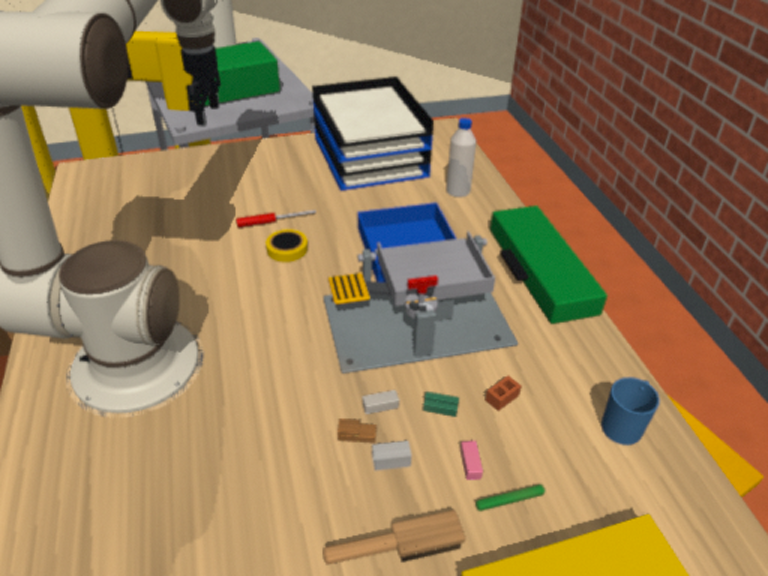

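```bash
cat >> h.py <<'E'
def orient(p,uv,r=16,z=.02):
    """main axis of the non-wood blob around uv, in world"""
    lab=cv2.cvtColor(p["img"],cv2.COLOR_RGB2LAB).astype(float)
    u,v=int(round(uv[0])),int(round(uv[1]))
    w=lab[v-r:v+r+1,u-r:u+r+1]
    ring=np.concatenate([w[0],w[-1],w[:,0],w[:,-1]]);bg=np.median(ring,0)
    d=np.linalg.norm((w-bg)*[.5,1.5,1.5],axis=2)
    m=(d>max(12,.4*d.max())).astype(np.uint8)
    n,l,st,c=cv2.connectedComponentsWithStats(m)
    if n<2:return None
    k=min(range(1,n),key=lambda i:np.hypot(*(c[i]-r))-st[i,4]*.05)
    ys,xs=np.nonzero(l==k)
    P=np.array([onz(p,(u-r+x,v-r+y),z)[:2] for x,y in zip(xs,ys)],np.float32)
    rc=cv2.minAreaRect(P*1000);e,V=np.linalg.eigh(np.cov(P.T))
    (cx,cy),(a,b),th=rc
    if a<b:th+=90;a,b=b,a
    return np.round([cx,cy,a,b],0),"rect",round((th+90)%180-90),"pca",round(np.degrees(np.arctan2(V[1,1],V[0,1])+np.pi/2)%180-90)
E
python3 - <<'E'
from h import *
t=bot.camera("top");s=bot.camera("side")
save(t,"t1.png",(295,125,425,260),4.4);save(s,"s1.png",(210,240,370,340),4.9)
X=dict(timber=[(337,238),(239,289)],tube=[(359,223),(262,302)],sill=[(319.5,218),(252,268)],skirt=[(330,185.5),(294,270)],brick=[(331,147.5),(335,261)],pink=[(370,183),(314,307)])
for n,(a,b) in X.items():
    print(n,orient(t,a),orient(s,b))
# tipper fit
from scipy.optimize import least_squares
L=dict(pan=(.08,.008,.08),pedal_pad=(-.095,0,.075),plunger_grip=(.02,-.115,.16))
ob=[(p,bot.landmark_of(n,p)[0]["point"],np.array(v)) for n,v in L.items() for p in(t,s)]
def f(q):
    c,si=np.cos(q[2]),np.sin(q[2]);out=[]
    for p,u,v in ob: out+=list(proj(p,[q[0]+c*v[0]-si*v[1],q[1]+si*v[0]+c*v[1],v[2]])-u)
    return out
r=least_squares(f,[.52,.04,0],loss="soft_l1");print(r.x[:2],np.degrees(r.x[2]),np.round(r.fun,1))
E
```

```text
timber (array([ 387., -263.,  110.,   59.]), 'rect', -44, 'pca', -51) (array([ 375., -280.,   79.,   75.]), 'rect', 76, 'pca', -54)
tube (array([ 418., -310.,   61.,   60.]), 'rect', 84, 'pca', -35) (array([ 418., -311.,   81.,   65.]), 'rect', 82, 'pca', -54)
sill (array([ 428., -199.,   62.,   45.]), 'rect', 1, 'pca', 5) (array([ 427., -214.,   66.,   43.]), 'rect', 0, 'pca', 4)
skirt (array([ 532., -229.,   65.,   44.]), 'rect', -26, 'pca', -39) (array([ 527., -242.,   62.,   45.]), 'rect', -27, 'pca', -32)
brick (array([ 645., -233.,   64.,   51.]), 'rect', 26, 'pca', 44) (array([ 643., -245.,   75.,   46.]), 'rect', 26, 'pca', 33)
pink (array([ 542., -351.,   82.,   29.]), 'rect', 80, 'pca', 83) (array([ 539., -364.,   75.,   30.]), 'rect', 80, 'pca', 78)
[0.52126551 0.04103437] -2.6663065394384824 [ 1.8  2.7 -0.5 -0.6 -0.7 -0.7  1.   3.4  0.3 -2.3 -4.1 -1.8]
```

View pics/t1.png

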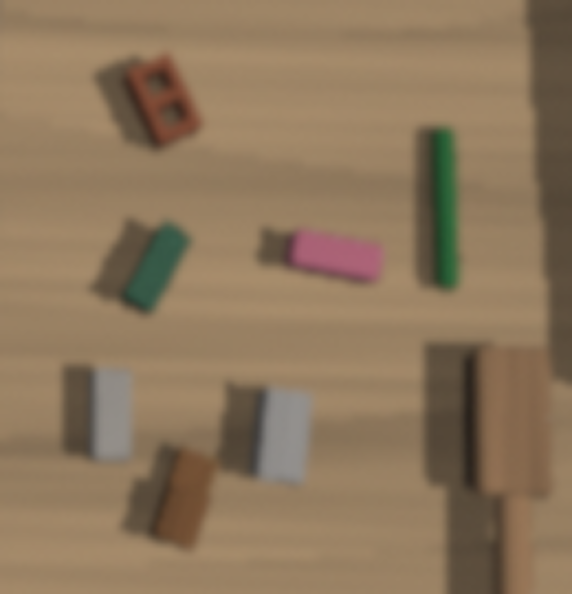

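View pics/s1.png

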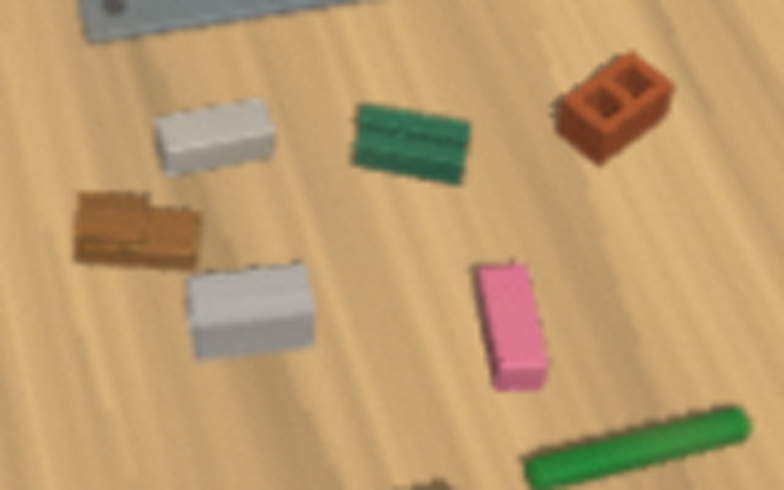

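```bash
python3 -m inch '[[2,-6,0,-10],[4,-12,0,-20],[6,-18,0,-30],[8,-24,0,-40],[10,-30,0,-50],[12,-36,0,-60],[14,-42,0,-70],[16,-48,0,-80]]' 6; python3 -m inch '[[1.5,-5,0,-10],[3,-10,0,-20],[4.5,-15,0,-30],[6,-20,0,-40],[7,-24,0,-50],[7,-24,0,-60],[7,-24,0,-70],[7,-24,0,-78.6]]'
cat > where.py <<'E'
from h import *
import sys
t=bot.camera("top");s=bot.camera("side")
for n in sys.argv[1:]:
    z=H[n+"_mid"]
    a=bot.landmark_of(n+"_mid",t);b=bot.landmark_of(n+"_mid",s)
    for nm,p,L in(("top",t,a),("side",s,b)):
        for r in L[:2]: print(n,nm,np.round(r["point"],1),round(r["score"],2),np.round(onz(p,r["point"],z)[:2],3))
o=bot.get_obs();print("tcp",np.round(o["ee_pos"],3),np.round(o["tcp_rot"],1),"t",round(o["time"],1),"op",round(o["opening"],3))
E
python3 where.py sill skirting brickbit tube timber
python3 - <<'E'
from h import *
t=bot.camera("top")
for n,u,z in[("timber",(337,238),.024),("tube",(359.5,223.9),.03),("sill",(320.5,219.3),.024),("skirt",(330.7,185.7),.028),("brick",(332.3,147.7),.028),("baseBR",(288.9,234.7),.008),("baseTR",(293.3,121.5),.008),("baseBL",(216,232),.008)]: print(n,np.round(onz(t,u,z),3))
E
```

```text
time: 3.0
ee_pos: [0.3587, 0.0359, 0.2186]
tcp_rot: [179.9, -0.0, 78.3]
wrist_force: [2.5, -0.1, -0.0]
opening: 0.0601
grasp_force: 0.0
time: 4.0
ee_pos: [0.4284, -0.2023, 0.2182]
tcp_rot: [-180.0, 0.0, -0.3]
wrist_force: [0.2, -0.6, 0.3]
opening: 0.06
grasp_force: 0.0
sill top [319. 221.] 0.63 [ 0.421 -0.207]
sill side [316.4 308.1] 0.73 [ 0.546 -0.367]
sill side [251.9 269.7] 0.68 [ 0.423 -0.213]
skirting top [330.5 186.7] 0.44 [ 0.526 -0.241]
skirting side [272.2 166.9] 0.68 [0.599 0.199]
skirting side [295.6 267.6] 0.63 [ 0.537 -0.236]
brickbit top [330.6 145.9] 0.67 [ 0.652 -0.24 ]
brickbit top [238.7 185.3] 0.47 [0.521 0.036]
brickbit side [333.7 262. ] 0.53 [ 0.642 -0.243]
tube top [235.2 154.8] 0.28 [0.614 0.05 ]
tube side [258.5 304.4] 0.9 [ 0.412 -0.324]
tube side [286.9 182.4] 0.37 [0.622 0.107]
timber side [268.9 167.9] 0.69 [0.587 0.198]
timber side [237.1 288.1] 0.64 [ 0.372 -0.263]
tcp [ 0.428 -0.202  0.218] [-1.8e+02 -0.0e+00  1.0e-01] t 4.6 op 0.06
timber [ 0.373 -0.259  0.024]
tube [ 0.415 -0.323  0.03 ]
sill [ 0.426 -0.21   0.024]
skirt [ 0.527 -0.239  0.028]
brick [ 0.643 -0.243  0.028]
baseBR [ 0.378 -0.119  0.008]
baseTR [ 0.727 -0.125  0.008]
baseBL [0.38  0.098 0.008]
```

```bash
python3 -m inch '[[-0.5,-0.1,-6,0],[-0.5,-0.1,-12,0],[-0.5,-0.1,-17,0],[-0.5,-0.1,-19.5,0],[-0.5,-0.1,-20.5,0],[-0.5,-0.1,-20.5,0],[-0.5,-0.1,-20.5,0],[-0.5,-0.1,-20.5,0]]'; python3 -m inch '[[0,0,0,0],[0,0,0,0],[0,0,0,0],[0,0,0,0],[0,0,3,0],[0,0,8,0],[0,0,14,0],[0,0,20,0]]' 1 80
```

```text
time: 5.65
ee_pos: [0.4241, -0.2035, 0.0144]
tcp_rot: [180.0, -0.1, 0.0]
wrist_force: [0.6, 1.1, 0.0]
opening: 0.0599
grasp_force: 0.0
time: 6.65
ee_pos: [0.4231, -0.203, 0.2151]
tcp_rot: [180.0, -0.0, 0.0]
wrist_force: [1.1, -1.4, 0.1]
opening: 0.0101
grasp_force: 0.0
```

```bash
python3 where.py sill; python3 - <<'E'
from h import *
t=bot.camera("top");s=bot.camera("side")
a=cv2.resize(t["img"][130:270,290:430],(560,560));b=cv2.resize(s["img"][200:350,190:370],None,fx=2.2,fy=2.2)
save(s,"s2.png",(190,150,370,340),3.1)
E
```

```text
sill top [317.5 214.9] 0.56 [ 0.44  -0.203]
sill side [315.2 305.1] 0.89 [ 0.547 -0.358]
sill side [252.9 267.2] 0.76 [ 0.428 -0.206]
tcp [ 0.424 -0.203  0.214] [ 1.799e+02 -1.000e-01  0.000e+00] t 6.8 op 0.01
```

View pics/s2.png

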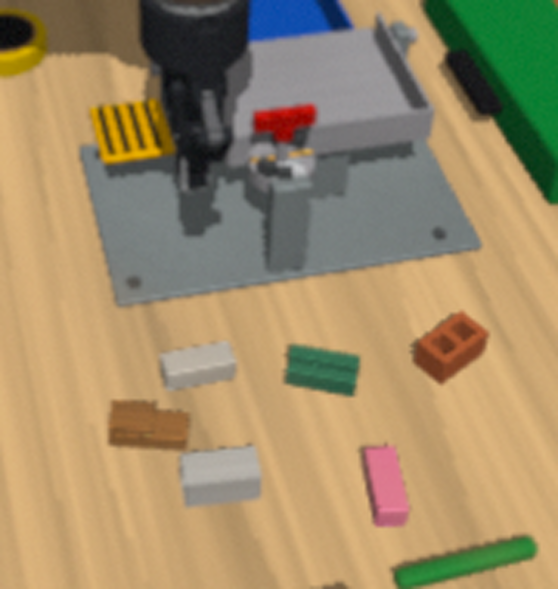

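```bash
python3 -m inch '[[0.5,-0.3,-6,0],[0.5,-0.3,-12,0],[0.5,-0.3,-17,0],[0.5,-0.3,-19,0],[0.5,-0.3,-20,0],[0.5,-0.3,-20,0],[0.5,-0.3,-20,0],[0.5,-0.3,-20,0]]' 6; python3 -m inch '[[0,0,0,0],[0,0,0,0],[0,0,0,0],[0,0,0,0],[0,0,0,0],[0,0,0,0],[0,0,0,0],[0,0,0,0]]' 1 80
```

```text
time: 7.95
ee_pos: [0.429, -0.2064, 0.0142]
tcp_rot: [180.0, -0.1, 0.0]
wrist_force: [0.3, 0.4, -1.6]
opening: 0.0601
grasp_force: 0.0
time: 8.95
ee_pos: [0.4284, -0.2061, 0.0133]
tcp_rot: [-180.0, 0.0, 0.0]
wrist_force: [-0.7, 0.2, -0.5]
opening: 0.0098
grasp_force: 0.0
```

```bash
python3 - <<'E'
from h import *
t=bot.camera("top");s=bot.camera("side")
print(proj(s,[.428,-.206,.005]),proj(t,[.428,-.206,.005]))
a=cv2.resize(t["img"][180:260,290:380],None,fx=4.4,fy=4.4);b=cv2.resize(s["img"][230:310,200:290],None,fx=4.4,fy=4.4)
cv2.imwrite("pics/c3.png",np.hstack([a,b])[:,:,::-1])
E
```

```text
[252.95322522 268.8963617 ] [318.2276765  218.95598447]
```

View pics/c3.png

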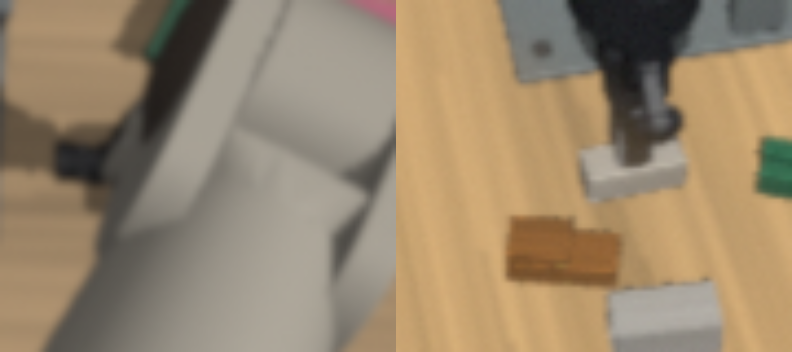

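```bash
python3 - <<'E'
from h import *
s=bot.camera("side");o=bot.get_obs();print(o["ee_pos"],bot.nose_length)
for y in(-.206,-.215,-.225):
  for z in(.005,.015,.025,.035): print(y,z,np.round(proj(s,[.428,y,z]),1))
print("obj front bottom",onz(s,(200+240/4.4,230+196/4.4),0),"front top",onz(s,(200+238/4.4,230+172/4.4),.024),"back top",onz(s,(200+235/4.4,230+147/4.4),.024))
save(s,"c4.png",(230,225,290,290),9)
E
python3 -m inch '[[0,0,2,0],[0,0,5,0],[0,0,10,0],[0,0,14,0],[0,0,18,0],[0,0,20,0],[0,0,20,0],[0,0,20,0]]' 6
```

```text
[ 0.42843554 -0.20612768  0.0132788 ] 0.008
-0.206 0.005 [253.  268.9]
-0.206 0.015 [253.  266.5]
-0.206 0.025 [253. 264.]
-0.206 0.035 [253.1 261.5]
-0.215 0.005 [253.8 271.5]
-0.215 0.015 [253.8 269.1]
-0.215 0.025 [253.9 266.6]
-0.215 0.035 [253.9 264.1]
-0.225 0.005 [254.7 274.4]
-0.225 0.015 [254.8 272. ]
-0.225 0.025 [254.9 269.5]
-0.225 0.035 [254.9 267.1]
obj front bottom [ 0.42843821 -0.22151099  0.        ] front top [ 0.4266673  -0.22231112  0.024     ] back top [ 0.42968217 -0.20339209  0.024     ]
time: 10.1
ee_pos: [0.4282, -0.206, 0.2121]
tcp_rot: [-180.0, 0.1, 0.0]
wrist_force: [0.1, 0.1, 0.9]
opening: 0.0597
grasp_force: 0.0
```

View pics/c4.png

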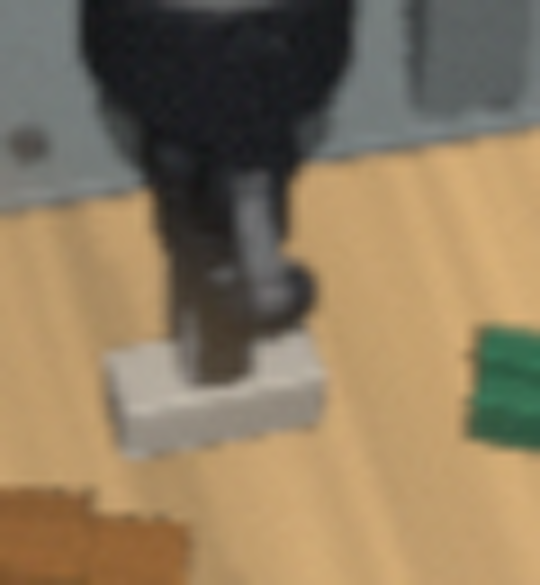

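```bash
python3 -m inch '[[0,-0.4,-6,0],[0,-0.4,-12,0],[0,-0.4,-17,0],[0,-0.4,-19,0],[0,-0.4,-20,0],[0,-0.4,-20.4,0],[0,-0.4,-20.4,0],[0,-0.4,-20.4,0]]' 6; python3 -m inch '[[0,0,-0.2,0],[0,0,-0.4,0],[0,0,-0.4,0],[0,0,-0.4,0],[0,0,-0.4,0],[0,0,-0.4,0],[0,0,-0.4,0],[0,0,-0.4,0]]'
python3 -m inch '[[0,0,0,0],[0,0,0,0],[0,0,0,0],[0,0,0,0],[0,0,0,0],[0,0,0,0],[0,0,0,0],[0,0,0,0]]' 1 80
```

```text
time: 11.1
ee_pos: [0.429, -0.2104, 0.0102]
tcp_rot: [180.0, -0.1, 0.0]
wrist_force: [-0.0, -0.3, -0.1]
opening: 0.0601
grasp_force: 0.0
time: 12.1
ee_pos: [0.4285, -0.2101, 0.0053]
tcp_rot: [180.0, -0.0, 0.0]
wrist_force: [-0.8, -0.0, 0.4]
opening: 0.0603
grasp_force: 0.0
time: 13.1
ee_pos: [0.4286, -0.2102, 0.0057]
tcp_rot: [180.0, -0.0, 0.0]
wrist_force: [-2.0, 1.0, 5.6]
opening: 0.0224
grasp_force: 78.9
```

```bash
python3 -m inch '[[0,0,1,0],[0,0,3,0],[0,0,6,0],[0,0,10,0],[0,0,14,0],[0,0,18,0],[0,0,18,0],[0,0,18,0]]'; python3 - <<'E'
from h import *
s=bot.camera("side");t=bot.camera("top");o=bot.get_obs();u=proj(s,o["ee_pos"]);print(u,o["ee_pos"],o["opening"],o["grasp_force"])
x,y=map(int,u);save(s,"c5.png",(x-35,y-45,x+35,y+25),8)
E
```

```text
time: 14.1
ee_pos: [0.4283, -0.21, 0.1847]
tcp_rot: [-180.0, 0.0, 0.0]
wrist_force: [0.3, 0.2, -1.2]
opening: 0.0228
grasp_force: 78.7
[254.1714875  221.93395645] [ 0.42790768 -0.20987595  0.18396101] 0.022797440812015214 78.69522213935852
```

View pics/c5.png

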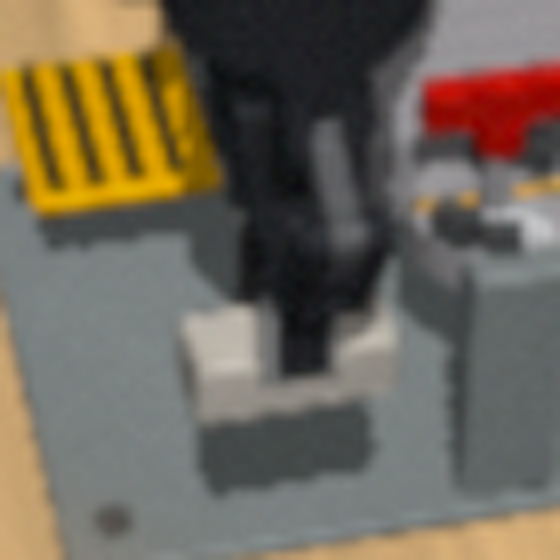

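```bash
python3 -m inch '[[0,0,3,8],[1,3,6,18],[3,7,6,28],[5,11,6,38],[7,15,6,48],[9,19,6,58],[10.5,23,6,68],[11.9,27,6,78]]'; python3 -m inch '[[0,1.6,0,9.5],[0,1.6,-5,9.5],[0,1.6,-9,9.5],[0,1.6,-12,9.5],[0,1.6,-14,9.5],[0,1.6,-15,9.5],[0,1.6,-15,9.5],[0,1.6,-15,9.5]]'
```

```text
time: 15.2
ee_pos: [0.5475, 0.0613, 0.2439]
tcp_rot: [-179.9, 0.0, 78.4]
wrist_force: [0.3, -0.1, -0.4]
opening: 0.0224
grasp_force: 78.9
time: 16.2
ee_pos: [0.5478, 0.0759, 0.0961]
tcp_rot: [179.9, -0.0, 87.5]
wrist_force: [0.5, 0.2, -1.1]
opening: 0.0232
grasp_force: 78.9
```

```bash
python3 -m inch '[[0,0,-0.3,0],[0,0,-0.6,0],[0,0,-0.6,0],[0,0,-0.6,0],[0,0,-0.6,0],[0,0,-0.6,0],[0,0,-0.6,0],[0,0,-0.6,0]]'; python3 -m inch '[[0,0,0,0],[0,0,0,0],[0,0,0,0],[0,0,0,0],[0,0,4,0],[0,0,8,0],[0,0,12,0],[0,0,15,0]]' 4.6;python3 where.py sill skirting
```

```text
time: 17.2
ee_pos: [0.5474, 0.0759, 0.0893]
tcp_rot: [180.0, -0.0, 87.5]
wrist_force: [-0.1, -0.5, -1.1]
opening: 0.0228
grasp_force: 78.9
time: 18.2
ee_pos: [0.5476, 0.0759, 0.2413]
tcp_rot: [179.9, -0.0, 87.5]
wrist_force: [0.4, 1.2, -1.1]
opening: 0.0459
grasp_force: 0.0
sill top [278.8 174.4] 0.64 [ 0.559 -0.084]
sill top [367.4 184. ] 0.59 [ 0.538 -0.353]
sill side [317.2 308.6] 0.88 [ 0.548 -0.369]
skirting top [330.6 183.9] 0.62 [ 0.534 -0.241]
skirting top [149.8 245.9] 0.25 [0.333 0.29 ]
skirting side [295.1 267.3] 0.73 [ 0.536 -0.235]
tcp [0.547 0.076 0.238] [-179.9    0.    87.5] t 18.5 op 0.046
```

```bash
python3 -m inch '[[0,-4,0,-10.5],[0,-8,0,-21],[-0.5,-12,0,-31.5],[-1,-16,0,-42],[-1.5,-20,0,-52.5],[-1.7,-24,0,-63],[-1.7,-28,0,-73.5],[-1.7,-31.5,0,-84]]' 6; python3 -m inch '[[0,0,-4,-10],[0,0,-9,-20],[0,0,-14,-28.5],[0,0,-18,-28.5],[0,0,-21,-28.5],[0,0,-22.5,-28.5],[0,0,-23.4,-28.5],[0,0,-23.4,-28.5]]';python3 -m inch '[[0,0,-0.2,0],[0,0,-0.4,0],[0,0,-0.6,0],[0,0,-0.8,0],[0,0,-0.8,0],[0,0,-0.8,0],[0,0,-0.8,0],[0,0,-0.8,0]]'
```

```text
time: 19.5
ee_pos: [0.5298, -0.2404, 0.2379]
tcp_rot: [-179.9, 0.1, 3.2]
wrist_force: [-0.5, -0.1, 1.1]
opening: 0.0596
grasp_force: 0.0
time: 20.5
ee_pos: [0.529, -0.2423, 0.0054]
tcp_rot: [-179.8, 0.0, -24.6]
wrist_force: [0.9, -0.5, -0.9]
opening: 0.0602
grasp_force: 0.0
time: 21.5
ee_pos: [0.529, -0.2423, -0.0027]
tcp_rot: [-179.8, -0.0, -24.6]
wrist_force: [0.0, 0.8, -0.0]
opening: 0.0595
grasp_force: 0.0
```

```bash
python3 -m inch '[[0,0,0,0],[0,0,0,0],[0,0,0,0],[0,0,0,0],[0,0,0,0],[0,0,0,0],[0,0,0,0],[0,0,0,0]]' 1 80; python3 -m inch '[[0,0,1,0],[0,0,3,0],[0,0,6,0],[0,0,10,0],[0,0,14,0],[0,0,18,0],[0,0,22,0],[0,0,25,0]]'; python3 where.py brickbit
```

```text
time: 22.5
ee_pos: [0.5293, -0.2424, -0.0022]
tcp_rot: [-179.8, -0.0, -24.6]
wrist_force: [-1.0, 1.3, 5.3]
opening: 0.0219
grasp_force: 79.2
time: 23.5
ee_pos: [0.5289, -0.2423, 0.2495]
tcp_rot: [-179.9, -0.1, -24.6]
wrist_force: [0.8, 0.5, -0.5]
opening: 0.0217
grasp_force: 78.3
brickbit top [332.  149.4] 0.47 [ 0.641 -0.245]
brickbit top [405.9 233.9] 0.43 [ 0.391 -0.465]
brickbit side [335.4 264.9] 0.84 [ 0.643 -0.253]
brickbit side [189.4 165.5] 0.63 [0.326 0.273]
tcp [ 0.529 -0.242  0.247] [-179.9   -0.   -24.6] t 23.7 op 0.022
```

```bash
python3 -m inch '[[1,4,0,10.5],[2,8,0,21],[3,12,0,31.5],[4,16,0,42],[5,20,0,52.5],[6,24,0,63],[7,28,0,73.5],[7.3,31.6,0,84]]'; python3 -m inch '[[0,0,0,10.5],[0,0,-3,21],[0,0,-7,28],[0,0,-11,28],[0,0,-14,28],[0,0,-15.5,28],[0,0,-16.4,28],[0,0,-16.4,28]]';python3 -m inch '[[0,0,0,0],[0,0,0,0],[0,0,0,0],[0,0,0,0],[0,0,4,0],[0,0,8,0],[0,0,12,0],[0,0,16,0]]' 4.4
```

```text
time: 24.7
ee_pos: [0.6017, 0.0751, 0.2452]
tcp_rot: [-179.7, 0.1, 59.7]
wrist_force: [0.6, -0.6, 0.0]
opening: 0.0219
grasp_force: 78.4
time: 25.7
ee_pos: [0.602, 0.0737, 0.0833]
tcp_rot: [-179.8, 0.0, 87.4]
wrist_force: [0.6, 0.2, -0.1]
opening: 0.0218
grasp_force: 78.4
time: 26.7
ee_pos: [0.6019, 0.0737, 0.2447]
tcp_rot: [-179.9, -0.0, 87.4]
wrist_force: [0.6, -0.2, 0.2]
opening: 0.0436
grasp_force: 0.0
```

```bash
python3 - <<'E'
from h import *
s=bot.camera("side");t=bot.camera("top")
a=cv2.resize(t["img"][110:200,190:350],None,fx=4.2,fy=4.2);b=cv2.resize(s["img"][130:280,210:370],None,fx=2.5,fy=2.5)
b=cv2.resize(s["img"][140:270,220:360],None,fx=4.2,fy=4.2)
cv2.imwrite("pics/c6.png",b[:,:,::-1])
E
python3 where.py brickbit
```

```text
brickbit top [332. 144.] 0.5 [ 0.658 -0.245]
brickbit side [334.9 265.1] 0.85 [ 0.641 -0.253]
brickbit side [268.4 361.9] 0.49 [ 0.394 -0.475]
tcp [0.602 0.074 0.242] [-179.8    0.    87.4] t 27.0 op 0.044
```

View pics/c6.png

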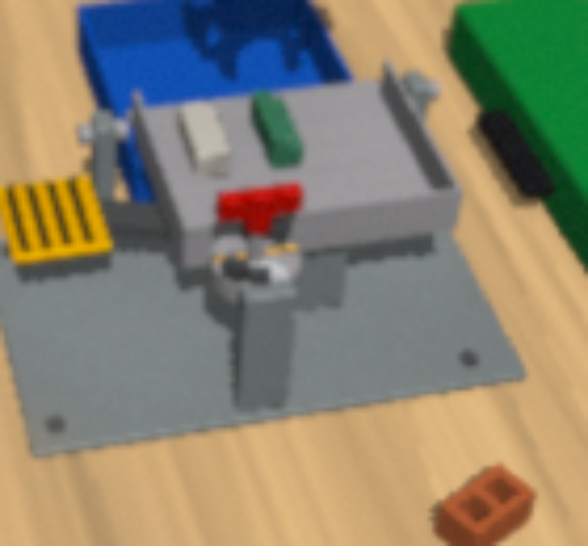

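```bash
python3 -m inch '[[0.5,-4,0,-7.5],[1,-8,0,-15],[1.5,-12,0,-22.5],[2,-16,0,-30],[3,-20,0,-37.5],[3.5,-24,0,-45],[4,-28,0,-52],[4.1,-32.3,0,-59.4]]' 6.5; python3 -m inch '[[0,0,-4,0],[0,0,-9,0],[0,0,-14,0],[0,0,-18,0],[0,0,-21,0],[0,0,-23,0],[0,0,-24.3,0],[0,0,-24.3,0]]';python3 -m inch '[[0,0,0,0],[0,0,0,0],[0,0,0,0],[0,0,0,0],[0,0,0,0],[0,0,0,0],[0,0,0,0],[0,0,0,0]]' 1 80;python3 -m inch '[[0,0,1,0],[0,0,3,0],[0,0,6,0],[0,0,10,0],[0,0,14,0],[0,0,18,0],[0,0,22,0],[0,0,25,0]]'; python3 where.py tube timber
```

```text
time: 28.0
ee_pos: [0.6427, -0.2503, 0.2415]
tcp_rot: [-179.7, 0.1, 27.7]
wrist_force: [0.5, 0.7, -0.3]
opening: 0.0649
grasp_force: 0.0
time: 29.0
ee_pos: [0.6426, -0.2492, -0.0004]
tcp_rot: [-179.8, 0.0, 28.0]
wrist_force: [1.5, -0.0, 0.4]
opening: 0.065
grasp_force: 0.0
time: 30.0
ee_pos: [0.6438, -0.2496, 0.002]
tcp_rot: [-180.0, -0.1, 28.0]
wrist_force: [-0.5, 0.7, 5.9]
opening: 0.0298
grasp_force: 81.5
time: 31.0
ee_pos: [0.6428, -0.2493, 0.254]
tcp_rot: [-180.0, -0.1, 28.0]
wrist_force: [0.8, -0.0, -0.5]
opening: 0.0301
grasp_force: 80.6
tube side [259.  301.6] 0.72 [ 0.415 -0.317]
tube side [183.5 143.8] 0.71 [0.323 0.408]
timber side [240.6 287.9] 0.69 [ 0.381 -0.264]
tcp [ 0.643 -0.249  0.249] [-1.798e+02  1.000e-01  2.800e+01] t 31.3 op 0.03
```

```bash
python3 -m inch '[[0,4,0,7.5],[0,8,0,15],[0,12,0,22.5],[0.5,16,0,30],[0.5,20,0,37.5],[1,24,0,45],[1.2,28,0,52],[1.2,32.1,0,59.4]]'; python3 -m inch '[[0,0,0,0],[0,0,-3,0],[0,0,-7,0],[0,0,-11,0],[0,0,-14,0],[0,0,-15.5,0],[0,0,-16.5,0],[0,0,-16.5,0]]';python3 -m inch '[[0,0,0,0],[0,0,0,0],[0,0,0,0],[0,0,0,0],[0,0,4,0],[0,0,8,0],[0,0,12,0],[0,0,16,0]]' 4.8; python3 where.py tube timber
```

```text
time: 32.3
ee_pos: [0.6544, 0.0729, 0.2488]
tcp_rot: [-179.7, 0.0, 87.6]
wrist_force: [-0.2, -0.3, -0.8]
opening: 0.0299
grasp_force: 80.6
time: 33.3
ee_pos: [0.655, 0.0715, 0.0853]
tcp_rot: [-179.8, 0.0, 87.3]
wrist_force: [-0.5, 0.6, -0.5]
opening: 0.0296
grasp_force: 80.6
time: 34.3
ee_pos: [0.6548, 0.0717, 0.2468]
tcp_rot: [-179.9, -0.0, 87.4]
wrist_force: [1.8, 0.6, -0.0]
opening: 0.0478
grasp_force: 0.0
tube top [355.8 223.9] 0.84 [ 0.416 -0.316]
tube side [261.  304.7] 0.7 [ 0.417 -0.327]
timber top [336.4 236.6] 0.66 [ 0.377 -0.259]
timber side [238.6 285.7] 0.9 [ 0.377 -0.257]
timber side [182.7 143.7] 0.41 [0.32  0.412]
tcp [0.655 0.072 0.244] [-179.7    0.    87.4] t 34.6 op 0.048
```

```bash
python3 -m inch '[[-3.5,-4,0,-10.5],[-7,-8,0,-21],[-10.5,-12,0,-31.5],[-14,-16,0,-42],[-17.5,-20,0,-52.5],[-21,-24,0,-63],[-24.5,-28,0,-73.5],[-28.3,-33.1,0,-84]]' 5.6; python3 -m inch '[[0,0,-4,-10],[0,0,-9,-14.4],[0,0,-14,-14.4],[0,0,-18,-14.4],[0,0,-21,-14.4],[0,0,-23,-14.4],[0,0,-24.6,-14.4],[0,0,-24.6,-14.4]]';python3 -m inch '[[0,0,0,0],[0,0,0,0],[0,0,0,0],[0,0,0,0],[0,0,0,0],[0,0,0,0],[0,0,0,0],[0,0,0,0]]' 1 80;python3 -m inch '[[0,0,1,0],[0,0,3,0],[0,0,6,0],[0,0,10,0],[0,0,14,0],[0,0,18,0],[0,0,22,0],[0,0,25,0]]'; python3 where.py tube timber
```

```text
time: 35.6
ee_pos: [0.371, -0.259, 0.2441]
tcp_rot: [-179.8, 0.1, 3.1]
wrist_force: [1.0, 0.1, -0.6]
opening: 0.0561
grasp_force: 0.0
time: 36.6
ee_pos: [0.3724, -0.2581, -0.0002]
tcp_rot: [-179.8, -0.0, -11.0]
wrist_force: [-4.9, 2.3, 17.6]
opening: 0.056
grasp_force: 9.0
time: 37.6
ee_pos: [0.3726, -0.2584, -0.0007]
tcp_rot: [-179.8, -0.0, -11.0]
wrist_force: [0.1, -0.2, 0.5]
opening: 0.0097
grasp_force: 0.0
time: 38.6
ee_pos: [0.3727, -0.2584, 0.2519]
tcp_rot: [-179.9, -0.1, -11.0]
wrist_force: [0.4, -0.1, 1.4]
opening: 0.0104
grasp_force: 0.0
tube top [358.5 223.5] 0.7 [ 0.417 -0.324]
tube top [394.7 172.1] 0.21 [ 0.576 -0.435]
tube side [260.9 302.4] 0.56 [ 0.419 -0.32 ]
timber top [320.5 235.8] 0.77 [ 0.378 -0.212]
timber side [231.1 267.7] 0.56 [ 0.371 -0.195]
timber side [182.5 144. ] 0.17 [0.319 0.41 ]
tcp [ 0.372 -0.258  0.249] [-1.798e+02  1.000e-01 -1.100e+01] t 38.9 op 0.01
```

```bash
python3 - <<'E'
from h import *
s=bot.camera("side");t=bot.camera("top")
a=cv2.resize(t["img"][200:270,290:380],None,fx=4.4,fy=4.4);b=cv2.resize(s["img"][240:310,200:290],None,fx=4.4,fy=4.4)
cv2.imwrite("pics/c7.png",np.hstack([a,b])[:,:,::-1])
print(bot.landmark_of("timber_mid",t)[:1],bot.landmark_of("timber_mid",s)[:1])
E
```

```text
[{'point': [319.2, 236.8], 'score': 0.47}] [{'point': [234.0, 269.2], 'score': 0.69}]
```

View pics/c7.png

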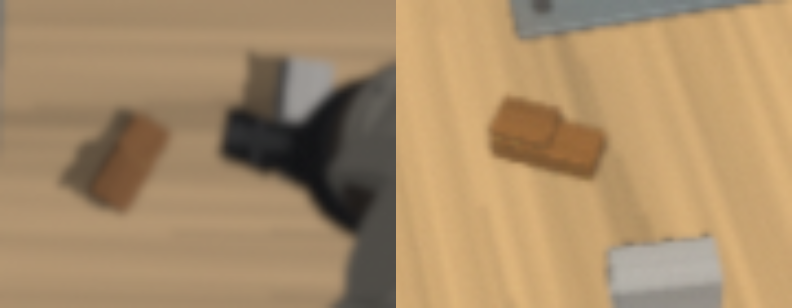

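```bash
python3 -m inch '[[0,3,0,-7],[0,5.3,-5,-13],[0,5.3,-11,-13],[0,5.3,-16,-13],[0,5.3,-20,-13],[0,5.3,-23,-13],[0,5.3,-25,-13],[0,5.3,-25,-13]]' 6;python3 -m inch '[[0,0,0,0],[0,0,0,0],[0,0,0,0],[0,0,0,0],[0,0,0,0],[0,0,0,0],[0,0,0,0],[0,0,0,0]]' 1 80;python3 -m inch '[[0,0,1,0],[0,0,3,0],[0,0,6,0],[0,0,10,0],[0,0,14,0],[0,0,18,0],[0,0,22,0],[0,0,25,0]]'; python3 where.py tube timber
```

```text
time: 40.1
ee_pos: [0.3714, -0.2047, -0.0022]
tcp_rot: [-179.8, 0.2, -24.0]
wrist_force: [-0.4, 0.4, -0.4]
opening: 0.0599
grasp_force: 0.0
time: 41.1
ee_pos: [0.3735, -0.2059, 0.0009]
tcp_rot: [-179.9, -0.1, -24.0]
wrist_force: [-1.5, -0.0, 6.1]
opening: 0.0261
grasp_force: 76.9
time: 42.1
ee_pos: [0.3727, -0.2054, 0.2521]
tcp_rot: [-179.9, -0.1, -24.0]
wrist_force: [0.1, -0.3, -0.5]
opening: 0.0256
grasp_force: 77.0
tube side [258.  300.3] 0.75 [ 0.413 -0.313]
timber top [337.7 231.1] 0.46 [ 0.393 -0.263]
timber side [234.3 198.8] 0.59 [0.439 0.071]
tcp [ 0.372 -0.205  0.249] [-1.798e+02  1.000e-01 -2.400e+01] t 42.4 op 0.026
```

```bash
python3 -m inch '[[3.5,2.5,0,10.5],[7,5,0,21],[10.5,7.5,0,31.5],[14,10,0,42],[17.5,12.5,0,52.5],[21,15,0,63],[25,17.5,0,73.5],[28.3,20.2,0,84]]'; python3 -m inch '[[0,0,0,10],[0,0,0,20],[0,0,-5,27.4],[0,0,-10,27.4],[0,0,-14,27.4],[0,0,-15.5,27.4],[0,0,-16.5,27.4],[0,0,-16.5,27.4]]';python3 -m inch '[[0,0,0,0],[0,0,0,0],[0,0,0,0],[0,0,0,0],[0,0,4,0],[0,0,8,0],[0,0,12,0],[0,0,16,0]]' 4.5; python3 where.py tube timber
```

```text
time: 43.4
ee_pos: [0.6565, -0.0025, 0.2477]
tcp_rot: [-179.7, 0.1, 60.3]
wrist_force: [0.1, -0.9, -0.4]
opening: 0.0261
grasp_force: 77.0
time: 44.4
ee_pos: [0.6559, -0.0034, 0.0848]
tcp_rot: [-179.9, -0.0, 87.4]
wrist_force: [0.7, 0.2, -0.7]
opening: 0.0258
grasp_force: 77.0
time: 45.4
ee_pos: [0.6555, -0.0034, 0.2458]
tcp_rot: [-179.9, 0.0, 87.4]
wrist_force: [0.3, -0.1, -0.0]
opening: 0.0448
grasp_force: 0.0
tube top [360.4 223.1] 0.78 [ 0.419 -0.33 ]
tube side [258.9 301.8] 0.61 [ 0.415 -0.317]
timber side [308.7 183.5] 0.66 [0.69  0.087]
tcp [ 0.655 -0.003  0.243] [-179.7    0.    87.4] t 45.7 op 0.045
```

Now the tube at (0.417, -0.322), yaw -4.5.

```bash
python3 -m inch '[[-3,-4,0,-10.5],[-6,-8,0,-21],[-9,-12,0,-31.5],[-12,-16,0,-42],[-15,-20,0,-52.5],[-18,-24,0,-63],[-21,-28,0,-73.5],[-23.8,-31.9,0,-84]]' 6.3; python3 -m inch '[[0,0,-4,-7.9],[0,0,-9,-7.9],[0,0,-14,-7.9],[0,0,-18,-7.9],[0,0,-21,-7.9],[0,0,-23,-7.9],[0,0,-24.4,-7.9],[0,0,-24.4,-7.9]]';python3 -m inch '[[0,0,0,0],[0,0,0,0],[0,0,0,0],[0,0,0,0],[0,0,0,0],[0,0,0,0],[0,0,0,0],[0,0,0,0]]' 1 80;python3 -m inch '[[0,0,1,0],[0,0,3,0],[0,0,6,0],[0,0,10,0],[0,0,14,0],[0,0,18,0],[0,0,22,0],[0,0,25,0]]'
```

```text
time: 46.7
ee_pos: [0.416, -0.3232, 0.2429]
tcp_rot: [-179.8, 0.1, 3.0]
wrist_force: [0.3, -0.7, 0.8]
opening: 0.0631
grasp_force: 0.0
time: 47.7
ee_pos: [0.4167, -0.3217, -0.0011]
tcp_rot: [-179.8, 0.1, -4.5]
wrist_force: [0.7, -0.5, -0.1]
opening: 0.0628
grasp_force: 0.0
time: 48.7
ee_pos: [0.4183, -0.3229, 0.0016]
tcp_rot: [-179.9, -0.1, -4.5]
wrist_force: [0.5, 0.0, 6.1]
opening: 0.028
grasp_force: 79.8
time: 49.7
ee_pos: [0.4176, -0.3224, 0.2529]
tcp_rot: [-179.9, -0.1, -4.5]
wrist_force: [-0.1, -0.1, -0.3]
opening: 0.0281
grasp_force: 78.9
```

```bash
python3 -m inch '[[2,4,0,10.5],[4,8,0,21],[6,12,0,31.5],[8,16,0,42],[11,20,0,52.5],[14,24,0,63],[17,28,0,73.5],[18.1,32.4,0,84]]'; python3 -m inch '[[0,0,0,7.9],[0,0,-3,7.9],[0,0,-7,7.9],[0,0,-11,7.9],[0,0,-14,7.9],[0,0,-15.5,7.9],[0,0,-16.5,7.9],[0,0,-16.5,7.9]]';python3 -m inch '[[0,0,0,0],[0,0,0,0],[0,0,0,0],[0,0,0,0],[0,0,4,0],[0,0,8,0],[0,0,12,0],[-6,0,16,0]]' 4.7;python3 -m inch '[[-6,-3,0,0],[-12,-6,0,0],[-17,-10,0,0],[-18,-14,0,0],[-18,-18,0,0],[-18,-18,0,0],[-18,-18,0,0],[-18,-18,0,0]]'
python3 - <<'E'
from h import *
s=bot.camera("side");t=bot.camera("top")
b=cv2.resize(s["img"][130:270,220:360],None,fx=4.2,fy=4.2)
a=cv2.resize(t["img"][110:250,190:300],None,fx=4.2,fy=4.2)[:b.shape[0]]
c=np.hstack([a,b]);c=cv2.resize(c,None,fx=.75,fy=.75);cv2.imwrite("pics/c8.png",c[:,:,::-1])
for nm,p in(("t",t),("s",s)):
  for n,z in(("plunger_grip",.16),("pedal_pad",.075)):
    for r in bot.landmark_of(n,p)[:1]:print(nm,n,np.round(r["point"],1),round(r["score"],2),np.round(onz(p,r["point"],z),3))
o=bot.get_obs();print(o["ee_pos"],o["time"])
E
```

```text
time: 50.7
ee_pos: [0.5996, 0.003, 0.2501]
tcp_rot: [-179.8, 0.0, 79.8]
wrist_force: [-0.2, -0.4, -0.3]
opening: 0.0286
grasp_force: 79.0
time: 51.7
ee_pos: [0.5988, 0.0016, 0.0856]
tcp_rot: [-179.9, -0.0, 87.4]
wrist_force: [-0.9, 0.7, -0.1]
opening: 0.0278
grasp_force: 79.0
time: 52.7
ee_pos: [0.5477, 0.0016, 0.239]
tcp_rot: [-179.7, 0.0, 87.4]
wrist_force: [-0.1, -0.3, 1.3]
opening: 0.047
grasp_force: 0.0
time: 53.7
ee_pos: [0.3668, -0.1777, 0.24]
tcp_rot: [-179.9, -0.0, 87.4]
wrist_force: [0.5, 1.0, -0.3]
opening: 0.0468
grasp_force: 0.0
t plunger_grip [276.5 172.9] 0.64 [ 0.536 -0.07   0.16 ]
t pedal_pad [235.3 217.4] 0.93 [0.42  0.039 0.075]
s plunger_grip [282.6 189.3] 0.54 [ 0.539 -0.084  0.16 ]
s pedal_pad [231.1 190.1] 0.82 [0.424 0.043 0.075]
[ 0.36675273 -0.17806946  0.23996927] 54.0
```

View pics/c8.png

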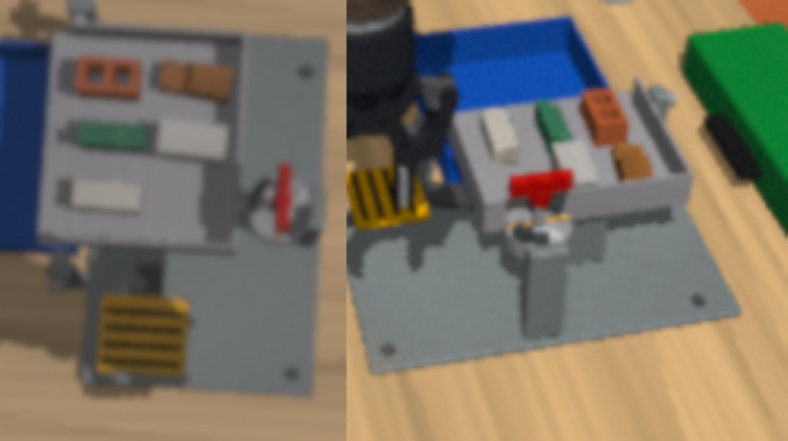

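```bash
python3 -m inch '[[2,1.5,0,-10.5],[4,3,0,-21],[6,4,0,-31.5],[8,5,0,-42],[10,6,0,-52.5],[12,7,0,-63],[14,8.5,0,-73.5],[17,10,0,-84]]' 4; python3 -m inch '[[0,0,-1,-6],[0,0,-2.5,-6],[0,0,-4,-6],[0,0,-5.5,-6],[0,0,-7,-6],[0,0,-8.5,-6],[0,0,-9.5,-6],[0,0,-9.5,-6]]'
python3 - <<'E'
from h import *
s=bot.camera("side");t=bot.camera("top")
b=cv2.resize(s["img"][150:230,240:330],None,fx=4.3,fy=4.3)
a=cv2.resize(t["img"][130:210,230:320],None,fx=4.3,fy=4.3)
cv2.imwrite("pics/c9.png",np.hstack([a,b])[:,:,::-1])
o=bot.get_obs();print(o["ee_pos"],o["time"],o["wrist_force"])
E
```

```text
time: 55.0
ee_pos: [0.5372, -0.0778, 0.2402]
tcp_rot: [-179.9, -0.0, 3.0]
wrist_force: [0.1, 0.2, -0.1]
opening: 0.04
grasp_force: 0.0
time: 56.0
ee_pos: [0.5363, -0.0784, 0.1441]
tcp_rot: [-179.8, 0.1, -2.6]
wrist_force: [0.4, 0.2, 0.7]
opening: 0.0401
grasp_force: 0.0
[ 0.5367695  -0.07841292  0.14533537] 56.1 [ 0.84551329 -0.07556108  0.12556928]
```

View pics/c9.png

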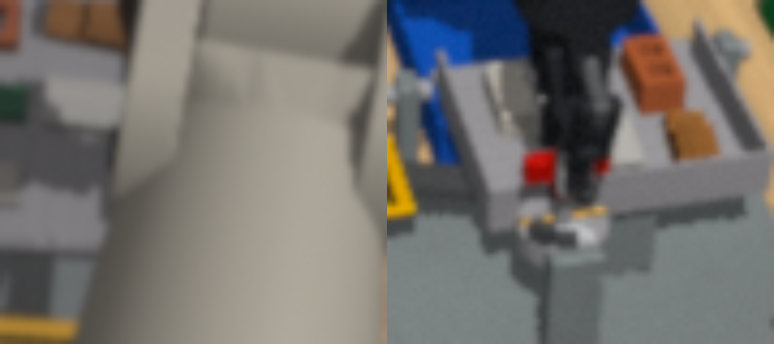

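```bash
python3 -m inch '[[0,0,-0.3,0],[0,0,-0.7,0],[0,0,-0.7,0],[0,0,-0.7,0],[0,0,-0.7,0],[0,0,-0.7,0],[0,0,-0.7,0],[0,0,-0.7,0]]'; python3 -m inch '[[0,0,0,0],[0,0,0,0],[0,0,0,0],[0,0,0,0],[0,0,0,0],[0,0,0,0],[0,0,0,0],[0,0,0,0]]' 0.3 80
```

```text
time: 57.1
ee_pos: [0.5367, -0.0784, 0.138]
tcp_rot: [-179.8, -0.0, -2.6]
wrist_force: [-0.5, -0.7, -0.2]
opening: 0.0402
grasp_force: 0.0
time: 58.1
ee_pos: [0.5368, -0.0773, 0.1383]
tcp_rot: [-179.7, -0.0, -2.6]
wrist_force: [0.1, 7.6, 2.3]
opening: 0.009
grasp_force: 79.1
```

```bash
python3 -m inch '[[0,0.1,0.3,0],[0,0.1,0.6,0],[0,0.1,0.9,0],[0,0.1,1.2,0],[0,0.1,1.5,0],[0,0.1,1.7,0],[0,0.1,1.7,0],[0,0.1,1.7,0]]'
```

```text
time: 59.1
ee_pos: [0.5366, -0.0771, 0.154]
tcp_rot: [-179.8, 0.1, -2.6]
wrist_force: [5.4, 4.4, -11.3]
opening: 0.0089
grasp_force: 77.9
```

```bash
python3 -m inch '[[0,0,0.1,9],[0,0,0.1,18],[0,0,0.1,28],[0,0,0.1,38],[0,0,0.1,48],[0,0,0.1,58],[0,0,0.1,68],[0,0,0.1,77]]'; python3 -m inch '[[0,0,0,2],[0,0,-0.2,2],[0,0,-0.4,2],[0,0,-0.6,2],[0,0,-0.7,2],[0,0,-0.7,2],[0,0,-0.7,2],[0,0,-0.7,2]]'
```

```text
time: 60.1
ee_pos: [0.5379, -0.0784, 0.1555]
tcp_rot: [-180.0, 0.1, 74.6]
wrist_force: [10.4, -3.9, -12.4]
opening: 0.0089
grasp_force: 78.0
time: 61.1
ee_pos: [0.538, -0.0784, 0.1489]
tcp_rot: [180.0, 0.1, 76.3]
wrist_force: [10.0, -2.1, -10.9]
opening: 0.0092
grasp_force: 78.2
```

```bash
python3 -m inch '[[0,0,-0.1,0],[0,0,-0.2,0],[0,0,-0.2,0],[0,0,-0.2,0],[0,0,-0.2,0],[0,0,-0.2,0],[0,0,-0.2,0],[0,0,-0.2,0]]'; python3 -m inch '[[0,0,0,0],[0,0,0,0],[0,0,0,0],[0,0,0,0],[0,0,2,0],[0,0,4,0],[0,0,7,0],[0,0,10,0]]' 4;  python3 -m inch '[[-4,-2,0,0],[-8,-4,0,0],[-12,-6,0,0],[-17,-8,0,0],[-17,-10,0,0],[-17,-10,0,0],[-17,-10,0,0],[-17,-10,0,0]]' 0
python3 - <<'E'
from h import *
s=bot.camera("side");t=bot.camera("top")
b=cv2.resize(s["img"][150:230,240:330],None,fx=4.3,fy=4.3)
a=cv2.resize(t["img"][130:210,230:320],None,fx=4.3,fy=4.3)
cv2.imwrite("pics/c10.png",np.hstack([a,b])[:,:,::-1])
o=bot.get_obs();print(o["ee_pos"],o["time"],o["wrist_force"])
E
```

```text
time: 62.1
ee_pos: [0.538, -0.0784, 0.1473]
tcp_rot: [180.0, 0.1, 76.3]
wrist_force: [8.2, -2.5, -7.5]
opening: 0.0091
grasp_force: 78.9
time: 63.1
ee_pos: [0.5364, -0.0774, 0.2479]
tcp_rot: [-179.8, 0.0, 76.4]
wrist_force: [-0.3, -0.3, 0.5]
opening: 0.0401
grasp_force: 0.0
time: 64.1
ee_pos: [0.3669, -0.1769, 0.2468]
tcp_rot: [-179.8, -0.0, 76.4]
wrist_force: [-0.3, 0.1, -0.3]
opening: 0.0002
grasp_force: 0.0
[ 0.3669146  -0.17692665  0.24681904] 64.2 [0.37208925 0.36032377 0.34892819]
```

View pics/c10.png

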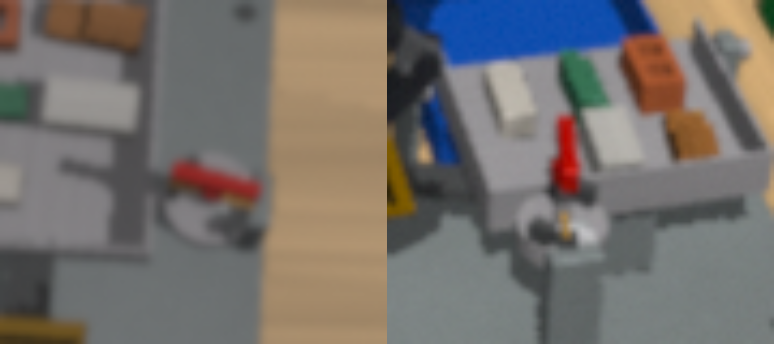

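```bash
python3 -m inch '[[1,4,0,0],[2,8,0,0],[3,12,-2,0],[4,16,-5,0],[5.2,20,-8,0],[5.2,21.8,-11,0],[5.2,21.8,-14,0],[5.2,21.8,-16,0]]'; python3 -m inch '[[0,0,-0.5,0],[0,0,-1,0],[0,0,-1.5,0],[0,0,-2,0],[0,0,-2.5,0],[0,0,-3,0],[0,0,-3.5,0],[0,0,-4,0]]'
```

```text
time: 65.2
ee_pos: [0.418, 0.0413, 0.0854]
tcp_rot: [-179.8, 0.0, 76.5]
wrist_force: [0.7, 1.1, -0.2]
opening: 0.0002
grasp_force: 0.0
time: 66.2
ee_pos: [0.4176, 0.0406, 0.0473]
tcp_rot: [-179.7, 0.0, 76.4]
wrist_force: [-8.9, -0.6, 11.3]
opening: 0.0001
grasp_force: 5.4
```

```bash
python3 -m inch '[[0,0,-0.3,0],[0,0,-0.6,0],[0,0,-0.9,0],[0,0,-1.2,0],[0,0,-1.5,0],[0,0,-1.5,0],[0,0,-1.5,0],[0,0,-1.5,0]]'; python3 - <<'E'
from h import *
s=bot.camera("side")
for r in bot.landmark_of("pedal_pad",s)[:1]:print(r)
save(s,"s11.png",(200,90,360,230),3.6)
E
```

```text
time: 67.2
ee_pos: [0.4177, 0.0406, 0.032]
tcp_rot: [-179.7, 0.0, 76.4]
wrist_force: [-6.2, 0.0, 5.5]
opening: -0.0002
grasp_force: 3.4
{'point': [229.4, 198.2], 'score': 0.85}
```

View pics/s11.png

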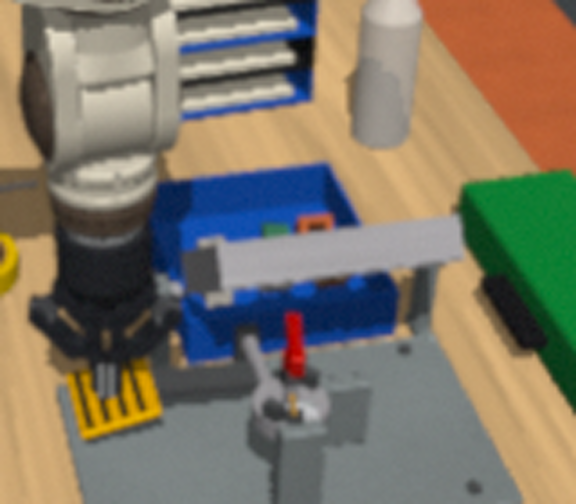

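```bash
python3 -m inch '[[0,0,-0.3,0],[0,0,-0.6,0],[0,0,-0.8,0],[0,0,-0.8,0],[0,0,-0.8,0],[0,0,-0.8,0],[0,0,-0.8,0],[0,0,-0.8,0]]'; python3 -m inch '[[0,0,-0.2,0],[0,0,-0.4,0],[0,0,-0.4,0],[0,0,-0.4,0],[0,0,-0.4,0],[0,0,-0.4,0],[0,0,-0.4,0],[0,0,-0.4,0]]'
```

```text
time: 68.3
ee_pos: [0.4178, 0.0407, 0.024]
tcp_rot: [-179.8, 0.0, 76.4]
wrist_force: [-5.4, 0.3, 5.2]
opening: 0.0002
grasp_force: 3.5
time: 69.3
ee_pos: [0.4179, 0.0406, 0.02]
tcp_rot: [-179.8, 0.0, 76.4]
wrist_force: [-5.8, 0.2, 5.0]
opening: -0.0001
grasp_force: 3.5
```

```bash
python3 -m inch '[[0,0,-0.2,0],[0,0,-0.4,0],[0,0,-0.4,0],[0,0,-0.4,0],[0,0,-0.4,0],[0,0,-0.4,0],[0,0,-0.4,0],[0,0,-0.4,0]]'; python3 -m inch '[[0,0,-0.2,0],[0,0,-0.3,0],[0,0,-0.3,0],[0,0,-0.3,0],[0,0,-0.3,0],[0,0,-0.3,0],[0,0,-0.3,0],[0,0,-0.3,0]]'
```

```text
time: 70.3
ee_pos: [0.4182, 0.0406, 0.0161]
tcp_rot: [-179.8, 0.0, 76.4]
wrist_force: [-5.4, 0.2, 4.8]
opening: 0.0
grasp_force: 3.5
time: 71.3
ee_pos: [0.4185, 0.0407, 0.0147]
tcp_rot: [-179.9, -0.0, 76.4]
wrist_force: [-11.0, -2.1, 21.6]
opening: -0.0001
grasp_force: 11.9
```

```bash
python3 - <<'E'
from h import *
s=bot.camera("side");t=bot.camera("top")
for n in ["timber_mid","tube_mid","sill_mid","trunk_mid","brickbit_mid","skirting_mid","crate_in"]:
  for nm,p in(("top",t),("side",s)):
    for r in bot.find_in(n,p)[:3]: print(n,nm,np.round(r["point"],1),round(r["score"],2),np.round(onz(p,r["point"],.02)[:2],3))
E
python3 -m inch '[[0,0,0.8,0],[0,0,1.6,0],[0,0,2.4,0],[0,0,3.2,0],[0,0,4,0],[0,0,4.8,0],[0,0,6,0],[0,0,8,0]]'; python3 -m inch '[[0,-2,4,0],[-1,-6,8,0],[-2,-10,12,0],[-4,-14,14,0],[-5,-18,15,0],[-5,-22,15,0],[-5,-22,15,0],[-5,-22,15,0]]' 4
python3 - <<'E'
from h import *
s=bot.camera("side");t=bot.camera("top")
for n in ["timber_mid","tube_mid","sill_mid","trunk_mid","brickbit_mid","skirting_mid","pan","pedal_pad"]:
  for nm,p in(("top",t),("side",s)):
    for r in bot.find_in(n,p)[:3]: print(n,nm,np.round(r["point"],1),round(r["score"],2),np.round(onz(p,r["point"],.02)[:2],3))
# colour check: world-plane rectified stats over level pan (z=.082)
im=t["img"]
for y in np.arange(-.02,.14,.02):
    print(round(y,2),[tuple(int(c) for c in im[tuple(np.round(proj(t,[x,y,.08])[::-1]).astype(int))]) for x in np.arange(.53,.69,.025)])
E
```

```text
timber_mid top [257. 177.] 0.71 [ 0.547 -0.018]
timber_mid top [203.9 141.3] 0.7 [0.652 0.146]
timber_mid top [164.  157.8] 0.5 [0.597 0.264]
timber_mid side [292.6 170.2] 0.59 [0.658 0.158]
tube_mid top [201.  156.1] 0.61 [0.606 0.153]
sill_mid top [174.2 172.7] 0.8 [0.553 0.23 ]
sill_mid top [368.7 184.9] 0.66 [ 0.534 -0.354]
sill_mid side [314.3 309. ] 0.76 [ 0.538 -0.373]
trunk_mid side [285.3 150.5] 0.31 [0.669 0.273]
brickbit_mid top [176.8 139.1] 0.79 [0.656 0.229]
brickbit_mid side [242.3 198.8] 0.22 [0.461 0.057]
skirting_mid top [170.9 151.6] 0.74 [0.617 0.244]
skirting_mid top [257.3 176.3] 0.54 [ 0.549 -0.019]
skirting_mid side [266.3 176.3] 0.69 [0.563 0.148]
crate_in top [163.8 156.1] 0.97 [0.602 0.265]
crate_in side [265.  178.1] 0.58 [0.557 0.139]
time: 73.1
ee_pos: [0.4179, 0.0405, 0.0929]
tcp_rot: [-179.7, 0.0, 76.4]
wrist_force: [0.7, -0.4, 0.3]
opening: 0.0003
grasp_force: 0.0
time: 74.1
ee_pos: [0.3683, -0.1792, 0.2429]
tcp_rot: [-179.8, -0.0, 76.3]
wrist_force: [-0.6, -0.3, 0.8]
opening: 0.04
grasp_force: 0.0
timber_mid top [200.9 140.1] 0.63 [0.656 0.155]
tube_
[... 833 characters left out ...]
6, 129), (128, 126, 129), (130, 127, 130), (130, 127, 130), (131, 128, 131)]
0.04 [(130, 127, 130), (128, 126, 128), (127, 125, 127), (127, 125, 127), (128, 125, 128), (128, 126, 128), (129, 127, 129)]
0.06 [(127, 125, 128), (127, 125, 127), (127, 124, 127), (127, 125, 127), (129, 126, 128), (130, 127, 130), (129, 127, 130)]
0.08 [(127, 126, 128), (126, 124, 127), (126, 124, 126), (126, 124, 127), (128, 125, 128), (131, 128, 130), (129, 127, 130)]
0.1 [(129, 126, 129), (127, 124, 127), (126, 124, 126), (125, 123, 126), (126, 124, 127), (127, 125, 127), (128, 126, 128)]
0.12 [(129, 127, 129), (128, 126, 129), (127, 125, 127), (126, 123, 125), (127, 124, 127), (128, 125, 128), (128, 126, 129)]
```

```bash
python3 - <<'E'
from h import *
t=bot.camera("top");s=bot.camera("side")
for p,nm in((t,"top"),(s,"side")):
  print(nm,[ (np.round(onz(p,r["point"],.004)[:2],3),round(r["score"],2)) for r in bot.landmark_of("crate_in",p)[:2]])
  for n in H:
    print(n,nm,[(np.round(r["point"],1),np.round(onz(p,r["point"],.025)[:2],3),round(r["score"],2)) for r in bot.landmark_of(n,p)[:2]])
print("far rim outer",onz(t,(140.5,155),.054))
# scan row colours along y at x=.60,.65 from the lip
for x in(.60,.65,.555):
  print(x,[(round(float(y),3),tuple(int(c) for c in t["img"][tuple(np.round(proj(t,[x,y,.03])[::-1]).astype(int))])) for y in np.arange(.12,.35,.01)])
E
```

```text
top [(array([0.607, 0.21 ]), 0.6)]
timber_mid top [(array([205.2, 138.9]), array([0.658, 0.142]), 0.66)]
tube_mid top [(array([200., 156.]), array([0.605, 0.155]), 0.59)]
trunk_mid top []
brickbit_mid top [(array([170.6, 152.2]), array([0.614, 0.244]), 0.72), (array([175.1, 140.8]), array([0.649, 0.232]), 0.55)]
skirting_mid top [(array([172.9, 152.2]), array([0.614, 0.237]), 0.47)]
sill_mid top [(array([175.2, 172.7]), array([0.552, 0.226]), 0.68), (array([199.8, 155.8]), array([0.606, 0.156]), 0.17)]
side [(array([0.597, 0.221]), 0.71)]
timber_mid side []
tube_mid side []
trunk_mid side []
brickbit_mid side [(array([264.6, 206.1]), array([0.518, 0.004]), 0.66), (array([286.2, 159.2]), array([0.654, 0.216]), 0.47)]
skirting_mid side [(array([276.7, 154.6]), array([0.63, 0.25]), 0.56)]
sill_mid side [(array([315.5, 305.4]), array([ 0.543, -0.367]), 0.61), (array([253.9, 161.4]), array([0.542, 0.23 ]), 0.54)]
far rim outer [0.59587554 0.3242402  0.054     ]
0.6 [(0.12, (126, 124, 126)), (0.13, (126, 123, 126)), (0.14, (124, 121, 123)), (0.15, (84, 83, 81)), (0.16, (86, 84, 82)), (0.17
[... 781 characters left out ...]
, (35, 69, 137)), (0.29, (36, 69, 137)), (0.3, (36, 69, 137)), (0.31, (35, 68, 136)), (0.32, (26, 51, 98)), (0.33, (61, 70, 114)), (0.34, (102, 87, 69))]
0.555 [(0.12, (127, 125, 127)), (0.13, (128, 125, 128)), (0.14, (126, 124, 127)), (0.15, (39, 52, 84)), (0.16, (26, 45, 84)), (0.17, (24, 45, 84)), (0.18, (24, 45, 84)), (0.19, (42, 66, 121)), (0.2, (143, 139, 135)), (0.21, (151, 147, 141)), (0.22, (152, 147, 142)), (0.23, (152, 147, 142)), (0.24, (153, 148, 143)), (0.25, (152, 147, 142)), (0.26, (102, 102, 107)), (0.27, (33, 64, 125)), (0.28, (36, 70, 137)), (0.29, (36, 70, 137)), (0.3, (35, 70, 137)), (0.31, (33, 66, 129)), (0.32, (17, 31, 57)), (0.33, (29, 39, 66)), (0.34, (93, 79, 65))]
```

```bash
python3 - <<'E'
from h import *
t=bot.camera("top");s=bot.camera("side")
print("timber",tri([t,s],[(203.9,141.3),(292.6,170.2)]))
for n in("pedal_pad","plunger_grip"):
  a=[bot.landmark_of(n,p)[0]["point"] for p in(t,s)];print(n,np.round(a,1),tri([t,s],a))
E
```

```text
timber [0.65084467 0.14419676 0.03164958]Traceback (most recent call last):
  File "<stdin>", line 5, in <module>
IndexError: list index out of range
```

```bash
python3 -m inch '[[4,2,0,0],[8,4,0,0],[12,6,0,0],[15,8,0,0],[17,10.1,0,0],[17,10.1,-2,0],[17,10.1,-4,0],[17,10.1,-6,0]]' 4; python3 -m inch '[[0,0,-1,0],[0,0,-2,0],[0,0,-3,0],[0,0,-3.4,0],[0,0,-3.4,0],[0,0,-3.4,0],[0,0,-3.4,0],[0,0,-3.4,0]]';python3 -m inch '[[0,0,0,0],[0,0,0,0],[0,0,0,0],[0,0,0,0],[0,0,0,0],[0,0,0,0],[0,0,0,0],[0,0,0,0]]' 0.3 80
```

```text
time: 76.95
ee_pos: [0.5387, -0.0783, 0.1821]
tcp_rot: [-179.8, 0.0, 76.4]
wrist_force: [0.6, -0.4, 0.6]
opening: 0.0402
grasp_force: 0.0
time: 77.95
ee_pos: [0.5387, -0.0784, 0.1492]
tcp_rot: [-179.9, -0.0, 76.4]
wrist_force: [-0.6, 0.5, 0.3]
opening: 0.0399
grasp_force: 0.0
time: 78.95
ee_pos: [0.5384, -0.0783, 0.1492]
tcp_rot: [-179.8, -0.0, 76.4]
wrist_force: [-4.6, 1.4, 5.2]
opening: 0.0087
grasp_force: 79.8
```

```bash
python3 -m inch '[[0,0,0.2,0],[0,0,0.4,0],[0,0,0.6,0],[0,0,0.8,0],[0,0,0.8,0],[0,0,0.8,0],[0,0,0.8,0],[0,0,0.8,0]]'
```

```text
time: 79.95
ee_pos: [0.5384, -0.0783, 0.1568]
tcp_rot: [-179.8, 0.0, 76.4]
wrist_force: [-4.0, 1.8, -10.8]
opening: 0.0093
grasp_force: 77.9
```

```bash
python3 -m inch '[[0,0,0,-9],[0,0,0,-19],[0,0,0,-29],[0,0,0,-39],[0,0,0,-49],[0,0,0,-59],[0,0,0,-69],[0,0,0,-78]]'
```

```text
time: 80.95
ee_pos: [0.5374, -0.0772, 0.1564]
tcp_rot: [-179.7, 0.2, -1.9]
wrist_force: [-8.1, 8.0, -12.2]
opening: 0.0088
grasp_force: 78.0
```

```bash
python3 -m inch '[[0,0,-0.3,0],[0,0,-0.6,0],[0,0,-0.9,0],[0,0,-1.2,0],[0,0,-1.5,0],[0,0,-1.65,0],[0,0,-1.65,0],[0,0,-1.65,0]]'
```

```text
time: 81.95
ee_pos: [0.5374, -0.0772, 0.1406]
tcp_rot: [-179.7, 0.1, -1.6]
wrist_force: [-10.0, 7.9, -6.7]
opening: 0.0084
grasp_force: 78.9
```

```bash
python3 -m inch '[[0,0,0,0],[0,0,0,0],[0,0,0,0],[0,0,0,0],[0,0,2,0],[0,0,4,0],[0,0,7,0],[0,0,10,0]]' 4;  python3 -m inch '[[-4,-2,0,0],[-8,-4,0,0],[-12,-6,0,0],[-17,-8,0,0],[-17,-10,0,0],[-17,-10,0,0],[-17,-10,0,0],[-17,-10,0,0]]'
python3 - <<'E'
from h import *
t=bot.camera("top");s=bot.camera("side")
for n in("pedal_pad","plunger_grip","pan"):
  a=[bot.landmark_of(n,p) for p in(t,s)]
  if all(a): a=[x[0]["point"] for x in a];print(n,np.round(a,1),np.round(tri([t,s],a),3))
for p,nm in((t,"top"),(s,"side")):
  hsv=cv2.cvtColor(p["img"],cv2.COLOR_RGB2HSV);u=proj(p,[.538,-.077,.16]);x,y=map(int,u)
  w=hsv[y-18:y+18,x-18:x+18];m=((w[...,0]<6)|(w[...,0]>174))&(w[...,1]>170)&(w[...,2]>60)
  ys,xs=np.nonzero(m);print(nm,"red box",xs.min()+x-18,xs.max()+x-18,ys.min()+y-18,ys.max()+y-18,"mean",xs.mean()+x-18,ys.mean()+y-18,"expect home",u,"at +9mm",proj(p,[.538,-.077,.169]))
for n in H: print(n,[(np.round(r["point"],1),np.round(onz(t,r["point"],.03)[:2],3),round(r["score"],2)) for r in bot.landmark_of(n,t)[:2]])
o=bot.get_obs();print(o["ee_pos"],o["time"])
E
```

```text
time: 82.95
ee_pos: [0.5386, -0.0785, 0.2414]
tcp_rot: [-179.9, -0.0, -1.6]
wrist_force: [0.1, -1.0, 0.7]
opening: 0.0401
grasp_force: 0.0
time: 83.95
ee_pos: [0.369, -0.1779, 0.2403]
tcp_rot: [-179.8, 0.0, -1.6]
wrist_force: [0.6, -0.0, 0.7]
opening: 0.04
grasp_force: 0.0
pedal_pad [[235.6 217.3]
 [229.8 191.2]] [0.42  0.038 0.075]
plunger_grip [[279.4 174.4]
 [282.1 186.6]] [ 0.535 -0.078  0.164]
pan [[237.8 155.1]
 [286.1 182.4]] [0.597 0.039 0.075]
top red box 278 280 164 181 mean 279.2894736842105 172.6578947368421 expect home [279.23504831 172.10197088] at +9mm [279.44221008 171.47242924]
side red box 272 291 184 195 mean 281.1748251748252 188.72027972027973 expect home [281.35465856 187.65665283] at +9mm [281.53398111 185.085303  ]
timber_mid [(array([203.3, 144. ]), array([0.641, 0.146]), 0.66), (array([171.8, 149.3]), array([0.622, 0.24 ]), 0.33)]
tube_mid [(array([200.3, 156.8]), array([0.602, 0.153]), 0.49)]
trunk_mid [(array([237.7, 213.6]), array([0.435, 0.035]), 0.51)]
brickbit_mid [(array([180.4, 157.2]), array([0.598, 0.212]), 0.57), (array([178.1, 141.3]), array([0.647, 0.222]), 0.47)]
skirting_mid [(array([173.8, 152.3]), array([0.613, 0.233]), 0.77)]
sill_mid [(array([174.2, 172.7]), array([0.551, 0.228]), 0.75)]
[ 0.36862906 -0.17842084  0.24044894] 84.65
```

```bash
python3 -c "
from workcell import bot
print(bot.job_done())"
```

```text
the job is handed in; nothing more can be done
None
```

I ran the whole sequence and handed the job in at about 85 s. All five offcuts (sill, skirting, brick, timber, tube) went through the pan into the crate, the pan is empty and level, and the plunger is home. The hand-in gave no verdict. The tube's height in the crate and the bystanders (never near the arm) were not checked separately.

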